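Ready a vise-held grease gun for a new cartridge

TASK

Get the grease gun in the vise ready for a new cartridge: first clear its head by working the sprung lever through three full strokes, each time right down towards the barrel and fully back up. Then take the T-handle at the other end and draw the follower rod straight out along the barrel's line, never cocking it sideways in its gland where it would jam, until the turned groove in the rod has just come clear of the end cap (a little over 100 mm of travel). Finish still holding it there, against its spring, so that I can unscrew the head; leave the other things on the bench where they are.

Things in the scene. Friction and masses are not known exactly. Their poses are not given: they have to be found in the camera images.
- gun: Lever grease gun clamped level in a vise; fixed. Grey barrel, 57 mm diameter, y = -140 to +85 mm in its own frame. Origin on the barrel's axis, midway along the vise jaws, 145 mm above the bench; own +y runs along the axis to the aluminium pump head (y = 95 to 155 mm, then a bent delivery pipe to y = 290 mm), -y to the end cap and follower rod; z is up.
- vise: Blue swivel-base bench vise, fixed, its axes parallel to the gun's. Origin on the bench, 145 mm straight below the gun's origin. Jaws 100 mm wide (y = -52 to +52 mm), tops 160 mm above the bench, x = -91 to +93 mm over their backs; its screw and cross bar stick out to x = -200 mm, up to 120 mm high.
- cap_face (a point): Centre of the outer face of the end cap's boss (18 mm diameter; the cap itself 61 mm), where the rod comes out: on the gun's axis at y = -165 mm in the gun's frame. Axes as the gun's.
- lever (a joint): Angle (rad) of the pump lever: 0 = open, its sprung rest, slanting up away from the head at 0.70 rad above the barrel's line; 0.70 = stop, lever level, its grip 17 mm above the barrel. Springs back open by itself. Pressing at the grip takes about 7 N at the start, 15 N at the stop.
- lever_pin (a point): Middle of the cross pin (parallel to the gun's x) about which the lever turns: y = 141, z = 52 mm in the gun's frame; fixed.
- lever_pad (a point): Point on the upper face of the lever's black grip, 145 mm from the pin along the lever and 10 mm above the pin's line, mid-width. The grip is 24 mm wide, 16 mm thick, 85 mm long: 60 mm towards the pin and 25 mm further out from here. Turns with the lever.
- follower_rod (a joint): How far (m) the 8 mm steel follower rod is drawn out of the end cap: 0 = home, its sprung rest; stop at 0.180. The spring pulls it home with 3 N at 0, 8 N at 0.105, plus 2.5 N of friction. A turned groove (8 mm wide, 4.4 mm neck) is hidden in the barrel at home, begins to show at the boss face at 0.090 and is fully out at 0.098.
- t_handle: T-handle on the rod's outer end: upright dark steel bar, 14 mm diameter, 64 mm tall. Origin mid-bar on the rod's axis, at home 40 mm out from the boss face (y = -205 mm in the gun's frame). Own y lies along the rod, parallel to the gun's y when in line. The rod has play: it cocks about a point at y = -150 mm in the gun's frame, centred by 6 N m/rad; over 0.07 rad (4 degrees) it jams.
- cartridge: Bystander: new grease cartridge, upright cardboard can 54 mm in diameter, 235 mm tall. Origin under its centre.
- tape: Bystander: yellow tape measure lying flat, 75 x 72 x 38 mm. Origin under its centre.
- snips: Bystander: tin snips lying on the bench, about 250 x 70 x 17 mm, blades to own +x. Origin on the bench near the middle.
- collar: Bystander: copper pipe collar standing on the bench, 76 mm in diameter, 70 mm tall. Origin under its centre.
- rivet_tin: Bystander: small open steel tin, 68 mm in diameter, 50 mm tall. Origin under its centre.
- mallet: Bystander: hammer lying on the bench, 280 mm long. Origin under its middle.
- tray: Bystander: dark steel two-part tray, 140 x 100 x 35 mm. Origin under its centre.

How it is judged:
By the outcome, as a careful person would: the job done as asked, in the order asked, and still so for the second after the job is handed in, while the arm keeps its last pose, push and grip.
It also fails if it takes over 62 s, if anything falls off the work surface, if the arm or the gripper's body presses on something with over 40 N, if the wrist force passes 120 N, or if a joint passes its speed limit or range.

ROBOT

A 6-joint arm with a two-finger parallel gripper is mounted at the origin on the work surface. World frame = base frame: x ahead of the robot, y to its left, z up, the work surface at z = 0. Lengths are in m, angles in rad, forces in N, time in s.
With the tool pointing down it reaches from about 0.35 to 0.875 m from the base axis. Payload 4.2 kg.
Tool frame: the origin (TCP) lies midway between the tips of the shut fingers; the grasp point (between the pads) lies manip.grasp_offset behind it (manip.grasp_offset is the distance from the TCP to the grasp point, in m); z points along the fingers, y is the line along which they close (so a half turn about z gives the same grasp; the last joint's range is limited). The gripper opens to 85 mm and grips with 20 to 120 N. Pads are 22 mm wide; open, the fingers measure 114 mm over their backs; the gripper's body (76 mm by 85 mm) begins 54 mm behind the grasp point. The pads swing forward as they close: fully open they stand 13 mm farther back than shut.
Start: joints at [-0.984, 0.385, 0.008, 0, -1.194, -0.259], TCP at [0.201, -0.592, 0.231] pointing down, gripper open.
Joint ranges: [-3.14, 3.14], [-1.21, 2.06], [-1.07, 1.41], [-3.16, 2.05], [-2.99, -0.16], [-3.1, 3.1]. Speed limits (rad/s): [2.79, 2.79, 3.14, 3.14, 3.14, 3.14].

INTERFACE

Orientations are given as a unit quaternion [w, x, y, z].
In Python, from station import manip gives the robot as it stands.
- The arm moves only by the tool play_rows, never from a script. Its arguments are lists of equal length, an entry for each row: "dp": the shift along the tool's x, y, z in cm, a list of three; "rot": the turn, a rotation vector about the tool's x, y, z in rad, a list of three; "claw": the opening, from 0 (shut) to 1 (fully open). In form: {"dp": [[x, y, z], ...], "rot": [[rx, ry, rz], ...], "claw": [claw, ...]}. A call has 1 to 10 rows; each row shifts and turns the commanded pose from where the row before left it, along the tool's axes as they then stand; what a row does not reach is not made up. A row lasts 1/10 s, in which the tool goes at most 50 mm and 8.59 degrees, less where a joint would pass 70% of its speed; a pose out of reach is approached as far as the arm can. A call is refused whole if a number of a shift passes 5 or a number of a turn 0.15, either way. A call with a gripper value outside its range is refused whole. The fingers move at their own pace and stop on an object; the grip force is fixed at half the most. Time passes only in rows, so rows that do not move let the fingers close. It gives the time, the measured TCP pose, the force, the opening and the grip force at its end, in the units of the state.
- manip.get_obs(): the state, without advancing time (a new reading comes with each control period).
- manip.grab_frame(name): name is "side" or "top"; returns the picture (384x512x3 uint8, red, green, blue); there is no depth.
- manip.camera_params(name): a dict with "fx", "fy", "cx", "cy" (pixels), "xyz" and "orientation" of the camera in the world. Camera axes: x right, y down, z forward; pixel columns grow to the right and rows downward; lengths in m; the calibration is good to about 2 mm. A picture is of the moment at which its call begins. camera_params takes no time and is no camera call.
- manip.hand_in(): hands the job in; it is judged then, once.
The state is a dict: "clock": time; "joints": joint angles; "dq": joint speeds; "effort": joint torques, N m; "tcp_pos": TCP position; "ee_rot": TCP orientation; "ft_force": force on the tool from outside, world axes, zero at the start; "moment": the same for the moment, N m; "finger_gap": opening from 0.0 (shut) to 1.0 (fully open); "gripper_force": force on a finger pad.
Only numpy, scipy, OpenCV 4.12 (cv2) and the standard library are available. Lean on these libraries where they do the work, as an engineer would, in place of code of your own. Each camera call takes 0.05 s, during which the arm holds its last target. There are 200 camera calls.

## Working session

There is one attempt and no reset: what is moved stays moved. The work goes in short steps, Python scripts to look and compute and a tool call to move; the robot and the scene stay as the last step left them, time stands still between calls to the robot, and variables do not carry over. Pictures are saved under pics/ and viewed, at most 10 in all, crops included, and the job is handed in when it is done.

Besides the shell and the picture viewer there is one more tool, called after "Emit:" as name(argument=value, ...) on one line, values as JSON. play_rows: Moves the arm, as the interface text tells. Its arguments: {"type":"object","properties":{"dp":{"type":"array","items":{"type":"array","items":{"type":"number"}}},"rot":{"type":"array","items":{"type":"array","items":{"type":"number"}}},"claw":{"type":"array","items":{"type":"number"}}},"required":["dp","rot","claw"]}

```bash
mkdir -p pics; python3 - <<'E'
from station import manip
import cv2,json
for n in("side","top"):
    cv2.imwrite(f"pics/{n}0.png",cv2.cvtColor(manip.grab_frame(n),cv2.COLOR_RGB2BGR)); print(manip.camera_params(n))
print(manip.get_obs(),manip.grasp_offset)
E
```

```text
{'fx': 392.45096577413653, 'fy': 392.45096577413653, 'cx': 255.23841077696565, 'cy': 196.853295589389, 'xyz': array([-0.0544201 ,  0.62687536,  1.15080927]), 'orientation': array([ 0.1337495 , -0.37173779,  0.86006747, -0.32280959])}
{'fx': 346.6382520787658, 'fy': 346.6382520787658, 'cx': 253.42592829961075, 'cy': 190.91660036964555, 'xyz': array([0.36448225, 0.02394497, 1.50392615]), 'orientation': array([ 0.0570525 , -0.70393279,  0.70537032, -0.06063289])}
{'clock': 0.1, 'joints': array([-9.84428955e-01,  3.85459189e-01,  6.76490712e-03, -3.94801099e-04,
       -1.19401864e+00, -2.58607849e-01]), 'dq': array([-0.00063629, -0.00280217,  0.00201798,  0.00099778,  0.00207489,
       -0.00153247]), 'effort': array([-2.98817140e-04, -3.93320775e+01,  1.88929725e+01,  4.19791505e+00,
       -2.57964399e-03,  1.58773464e-06]), 'tcp_pos': array([ 0.20104336, -0.59123087,  0.23035025]), 'ee_rot': array([-2.25580670e-04, -1.63075297e-01,  9.86613144e-01,  9.49270543e-04]), 'ft_force': array([ 0.71883151, -0.92547223,  0.08646338]), 'moment': array([-0.03747894, -0.01193906, -0.02950927]), 'gripper_force': 0.0, 'finger_gap': 1.004090328075512} 0.0187
```

View pics/side0.png

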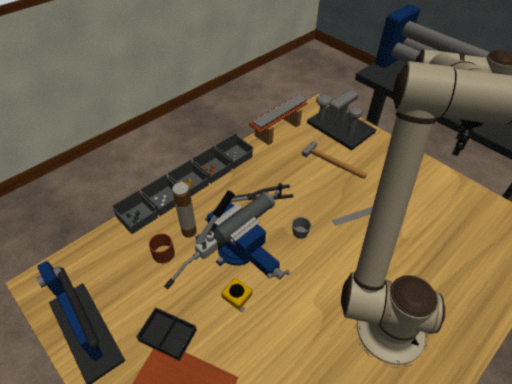

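View pics/top0.png

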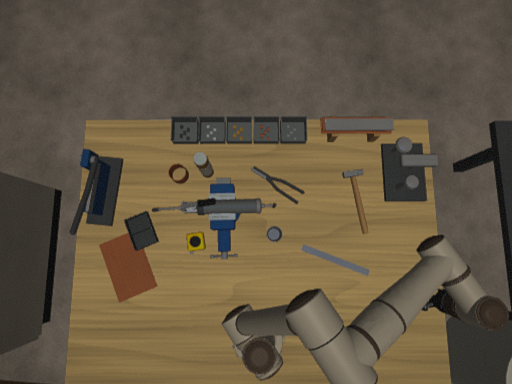

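The gun lies at about (155–275, 207) in the top view, with its head to the left (world +y) and the T-handle near (273, 206). In the side view the T-handle is at about (285, 190). I'll zoom in on both.

```bash
python3 - <<'E'
import cv2
a=cv2.imread("pics/top0.png")[150:250,145:305]; cv2.imwrite("pics/tz.png",cv2.resize(a,None,fx=5,fy=5,interpolation=cv2.INTER_CUBIC))
a=cv2.imread("pics/side0.png")[170:290,155:305]; cv2.imwrite("pics/sz.png",cv2.resize(a,None,fx=5,fy=5,interpolation=cv2.INTER_CUBIC))
E
```

```text
(no output)
```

View pics/tz.png

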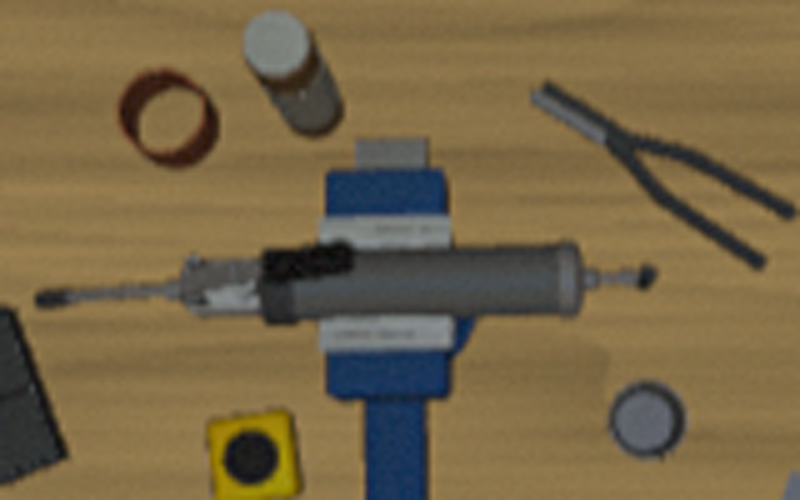

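View pics/sz.png

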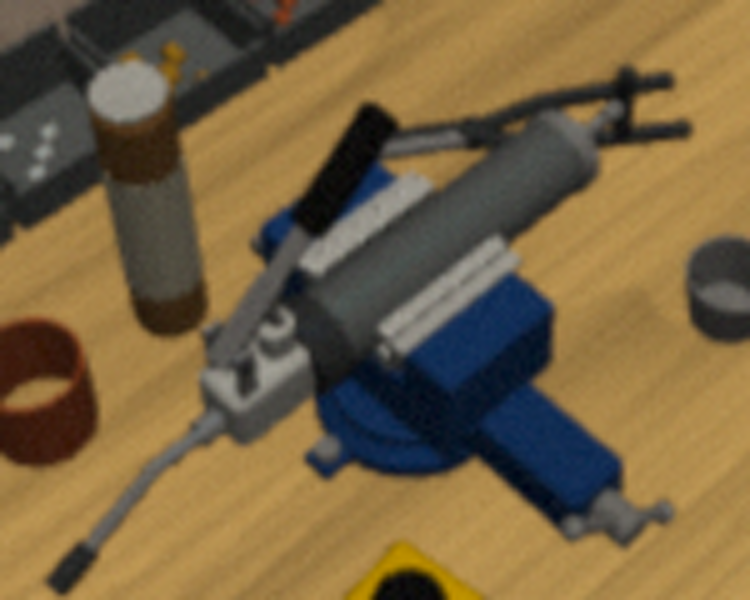

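```bash
cat > h.py <<'E'
import numpy as np
from scipy.spatial.transform import Rotation as R
from scipy.optimize import least_squares
from station import manip
C={n:manip.camera_params(n) for n in("top","side")}
def rot(q): q=np.asarray(q); return R.from_quat(np.r_[q[1:],q[0]])
def proj(n,P):
    c=C[n]; p=rot(c["orientation"]).inv().apply(np.atleast_2d(P)-c["xyz"])
    return np.c_[c["fx"]*p[:,0]/p[:,2]+c["cx"],c["fy"]*p[:,1]/p[:,2]+c["cy"]]
def tri(a,b): return least_squares(lambda P:np.r_[(proj("top",P)[0]-a),(proj("side",P)[0]-b)],[.4,0,.2])
T=lambda u,v:np.array([145+u/5-.4,150+v/5-.4])
S=lambda u,v:np.array([155+u/5-.4,170+v/5-.4])
def w(g,P):
    return R.from_euler('z',g[3]).apply(np.atleast_2d(P))+g[:3]
E
python3 - <<'E'
from h import *
for nm,a,b in[("T",T(645,277),S(626,104)),("levertip",T(351,257),S(380,112)),("cap",T(585,280),S(580,135)),("cart top",T(278,45),S(130,92))]:
    r=tri(a,b);print(nm,r.x.round(4),r.fun.round(2))
s,c=np.sin(.7),np.cos(.7)
def lev(r,h): return [0,.141-r*c+ -h*s*-1*-1,.052+r*s+h*c]  # normal up: (-s?,c)
def lev(r,h): return [0,.141-r*c-h*s*-1*-1 if 0 else .141-r*c+h*s,.052+r*s+h*c]
obs=[("top",[0,-.205,0],T(645,277)),("side",[0,-.205,0],S(626,104)),("top",[0,-.155,0],T(579,281)),
("top",[.0,-.052,.015],T(452,283)),("top",[0,.052,.015],T(320,283)),
("top",[-.03,-.155,0],T(580,318)),("top",[.03,-.155,0],T(580,243)),
("top",lev(.17,2e-3),T(351,257)),("side",lev(.17,2e-3),S(380,112)),("side",lev(.085,2e-3),S(314,226))]
f=lambda g:np.concatenate([proj(n,w(g,P))[0]-p for n,P,p in obs])
r=least_squares(f,[.4,0,.145,0],loss="soft_l1",f_scale=1)
print(r.x);print(f(r.x).reshape(-1,2).round(2))
g=r.x
print("tip off x0",proj("top",w(g,lev(.17,.002))),T(351,257))
E
```

```text
T [ 0.5364 -0.0632  0.1428] [ 0.07  0.09 -0.1  -0.02]
levertip [0.5329 0.1542 0.3036] [-0.46 -0.57  0.59  0.13]
cap [ 0.5334 -0.0153  0.1502] [ 0.02  0.03 -0.03 -0.01]
cart top [0.7036 0.2189 0.2317] [-0.22 -0.25  0.27  0.07]
[0.53093812 0.14175166 0.14408986 0.021583  ]
[[ 0.09  0.31]
 [ 0.15 -0.11]
 [ 0.65 -0.19]
 [-0.21 -0.46]
 [-0.47  0.16]
 [ 0.66 -0.02]
 [ 0.24 -0.11]
 [-0.52 -0.08]
 [ 1.11 -0.32]
 [-1.56  1.08]]
tip off x0 [[214.28170196 200.91545059]] [214.8 201. ]
```

```bash
cat >> h.py <<'E'
G=np.array([.5312,.1418,.1445,.0216])
def st():
    o=manip.get_obs(); Rt=rot(o["ee_rot"])
    gl=R.from_euler('z',-G[3]).apply(o["tcp_pos"]-G[:3])
    want=R.from_matrix(np.c_[[0,-1,0],[-1,0,0],[0,0,-1]]); want=R.from_euler('z',G[3])*want
    fl=R.from_euler('z',-G[3]).apply(o["ft_force"])
    print("t",o["clock"],"gun-frame tcp mm",(gl*1e3).round(1),"rot todo",(Rt.inv()*want).as_rotvec().round(4),"F gun",fl.round(1),"M",o["moment"].round(2),"gap",round(o["finger_gap"],3),"gf",round(o["gripper_force"],1))
    return o,gl,Rt
def go(t):
    o,gl,Rt=st(); print("dp cm",Rt.inv().apply(R.from_euler('z',G[3]).apply(np.array(t)-gl*1e3)).round(1)/10)
E
python3 -c "
from h import *
st()"
```

```text
t 0.1 gun-frame tcp mm [-345.9 -725.7   85.9] rot todo [ 1.8000e-03  1.1000e-03 -1.2648e+00] F gun [ 0.7 -0.9  0.1] M [-0.04 -0.01 -0.03] gap 1.004 gf 0.0
```

Emit:
play_rows(dp=[[0, 0, -2], [0, 0, -2], [0, 0, -2], [0, 0, -2], [0, 0, -2], [0, 0, -2], [0, 0, -2], [0, 0, -2], [0, 0, -2], [0, 0, 0]], rot=[[0, 0, -0.14], [0, 0, -0.14], [0, 0, -0.14], [0, 0, -0.14], [0, 0, -0.14], [0, 0, -0.14], [0, 0, -0.14], [0, 0, -0.14], [0, 0, -0.14], [0, 0, 0]], claw=[0, 0, 0, 0, 0, 0, 0, 0, 0, 0])

```text
clock: 1.1
tcp_pos: [0.2013, -0.5924, 0.414]
ee_rot: [0.001, 0.713, -0.701, 0.002]
ft_force: [-0.9, 0.2, 0.5]
finger_gap: -0.001
gripper_force: 0.0
```

```bash
python3 -c "
from h import *
go([0,60,230])"
```

```text
t 1.1 gun-frame tcp mm [-345.6 -726.9  269.5] rot todo [-0.002  -0.0049 -0.0045] F gun [-0.8  0.2  0.5] M [-0.02  0.03 -0.01] gap -0.001 gf 0.0
dp cm [-78.87 -34.2    3.64]
```

Emit:
play_rows(dp=[[-3.9, -1.7, 0], [-3.9, -1.7, 0], [-3.9, -1.7, 0], [-3.9, -1.7, 0], [-3.9, -1.7, 0], [-3.9, -1.7, 0], [-3.9, -1.7, 0], [-3.9, -1.7, 0], [-3.9, -1.7, 0], [-3.9, -1.7, 0]], rot=[[0, 0, 0], [0, 0, 0], [0, 0, 0], [0, 0, 0], [0, 0, 0], [0, 0, 0], [0, 0, 0], [0, 0, 0], [0, 0, 0], [0, 0, 0]], claw=[0, 0, 0, 0, 0, 0, 0, 0, 0, 0])

```text
clock: 2.1
tcp_pos: [0.3643, -0.197, 0.41]
ee_rot: [0.0, 0.712, -0.702, -0.001]
ft_force: [1.0, 0.0, 0.4]
finger_gap: 0.001
gripper_force: 0.0
```

Emit:
play_rows(dp=[[-3.9, -1.7, 0], [-3.9, -1.7, 0], [-3.9, -1.7, 0], [-3.9, -1.7, 0], [-3.9, -1.7, 0], [-3.9, -1.7, 0], [-3.9, -1.7, 0], [-3.9, -1.7, 0], [-3.9, -1.7, 0], [0, 0, 0]], rot=[[0, 0, 0], [0, 0, 0], [0, 0, 0], [0, 0, 0], [0, 0, 0], [0, 0, 0], [0, 0, 0], [0, 0, 0], [0, 0, 0], [0, 0, 0]], claw=[0, 0, 0, 0, 0, 0, 0, 0, 0, 0])

```text
clock: 3.1
tcp_pos: [0.5124, 0.1586, 0.4073]
ee_rot: [0.003, 0.713, -0.701, -0.001]
ft_force: [-0.2, 0.2, -0.9]
finger_gap: 0.005
gripper_force: 0.0
```

```bash
python3 -c "
from h import *
go([0,48,180])"
```

```text
t 3.1 gun-frame tcp mm [-18.5  17.2 262.8] rot todo [ 0.0054 -0.0016 -0.0037] F gun [-0.2  0.2 -0.9] M [-0.04  0.06  0.01] gap 0.005 gf 0.0
dp cm [-3.1  -1.88  8.27]
```

Emit:
play_rows(dp=[[-1.5, -1, 1], [-1.6, -0.9, 1], [0, 0, 2], [0, 0, 2], [0, 0, 2.2], [0, 0, 0]], rot=[[0, 0, 0], [0, 0, 0], [0, 0, 0], [0, 0, 0], [0, 0, 0], [0, 0, 0]], claw=[0, 0, 0, 0, 0, 0])

```text
clock: 3.7
tcp_pos: [0.5285, 0.1853, 0.3248]
ee_rot: [0.004, 0.712, -0.702, -0.002]
ft_force: [0.9, 0.8, -0.8]
finger_gap: -0.0
gripper_force: 0.0
```

```bash
python3 -c "
from h import *
go([0,48,160])
a=np.array([manip.grab_frame(n)for n in('top','side')])
import cv2
t=cv2.resize(a[0][150:250,185:285],(400,400));s=cv2.resize(a[1][150:270,170:290],(400,400))
cv2.imwrite('pics/c1.png',np.hstack([t,s])[...,::-1])"
```

```text
t 3.7 gun-frame tcp mm [ -1.8  43.6 180.3] rot todo [ 0.0079 -0.0033 -0.0064] F gun [ 0.9  0.8 -0.8] M [ 0.02  0.06 -0.01] gap -0.0 gf 0.0
dp cm [-0.45 -0.19  2.03]
```

View pics/c1.png

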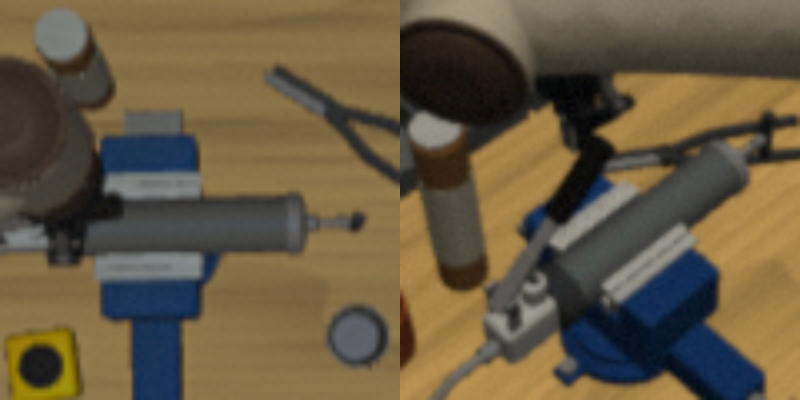

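The fingertips sit just above the black grip (side crop, about (575,140)) and the lever is still open. Starting the first stroke.

Emit:
play_rows(dp=[[0, -0.2, 2], [0.8, 0, 1.4], [0.9, 0, 1.6], [0.6, 0, 1.3], [0.7, 0, 1.3], [0.3, 0, 1], [0.3, 0, 1.1], [0.2, 0, 1], [0.2, 0, 0.7], [0, 0, 0]], rot=[[0, 0, 0], [0, 0, 0], [0, 0, 0], [0, 0, 0], [0, 0, 0], [0, 0, 0], [0, 0, 0], [0, 0, 0], [0, 0, 0], [0, 0, 0]], claw=[0, 0, 0, 0, 0, 0, 0, 0, 0, 0])

```text
clock: 4.8
tcp_pos: [0.5351, 0.1446, 0.2203]
ee_rot: [-0.002, 0.713, -0.701, 0.003]
ft_force: [-2.4, -4.3, 13.4]
finger_gap: -0.001
gripper_force: 6.4
```

```bash
python3 -c "
from h import *
go([0,4,62])"
```

```text
t 4.8 gun-frame tcp mm [ 4.   2.7 75.8] rot todo [-0.007  -0.0018 -0.0044] F gun [-2.5 -4.3 13.4] M [-1.66  0.64 -0.01] gap -0.001 gf 6.4
dp cm [-0.13  0.41  1.37]
```

Emit:
play_rows(dp=[[0, 0.3, 0.7], [0, 0, 0.6], [0, 0, 0]], rot=[[0, 0, 0], [0, 0, 0], [0, 0, 0]], claw=[0, 0, 0])

```text
clock: 5.1
tcp_pos: [0.5346, 0.1444, 0.2088]
ee_rot: [-0.004, 0.713, -0.701, 0.005]
ft_force: [2.0, -8.3, 15.0]
finger_gap: 0.002
gripper_force: 7.2
```

```bash
python3 -c "
from h import *
go([0,4,62])"
```

```text
t 5.1 gun-frame tcp mm [ 3.4  2.5 64.3] rot todo [-0.0128 -0.002  -0.0035] F gun [ 1.8 -8.4 15. ] M [-2.65 -0.8   0.  ] gap 0.002 gf 7.2
dp cm [-0.15  0.34  0.23]
```

Emit:
play_rows(dp=[[0, 0.2, 0.4], [0, 0, 0.2], [0, 0, 0]], rot=[[0, 0, 0], [0, 0, 0], [0, 0, 0]], claw=[0, 0, 0])

```text
clock: 5.4
tcp_pos: [0.5344, 0.1447, 0.2067]
ee_rot: [-0.006, 0.714, -0.7, 0.007]
ft_force: [1.2, -9.9, 25.4]
finger_gap: -0.004
gripper_force: 12.4
```

```bash
python3 -c "
from h import *
go([0,4,62])"
```

```text
t 5.4 gun-frame tcp mm [ 3.3  2.8 62.2] rot todo [-0.0186 -0.0011 -0.0022] F gun [ 1.  -9.9 25.4] M [-2.97 -0.34 -0.01] gap -0.004 gf 12.4
dp cm [-0.12  0.33  0.01]
```

Emit:
play_rows(dp=[[0, 0, -1.5], [-0.2, -0.2, -1.3], [-0.3, 0, -1.3], [-0.4, 0, -1.5], [-0.5, 0, -1.5], [-0.7, 0, -1.5], [-0.7, 0, -1.5], [-0.8, 0, -1.6], [-0.4, 0, -1.6], [0, 0, 0]], rot=[[0, 0, 0], [0, 0, 0], [0, 0, 0], [0, 0, 0], [0, 0, 0], [0, 0, 0], [0, 0, 0], [0, 0, 0], [0, 0, 0], [0, 0, 0]], claw=[0, 0, 0, 0, 0, 0, 0, 0, 0, 0])

```text
clock: 6.4
tcp_pos: [0.5307, 0.187, 0.3333]
ee_rot: [-0.004, 0.713, -0.701, 0.001]
ft_force: [0.3, -0.1, 0.1]
finger_gap: -0.002
gripper_force: 0.0
```

```bash
python3 -c "
from h import *
go([0,44,180])
a=np.array([manip.grab_frame(n)for n in('top','side')])
import cv2
t=cv2.resize(a[0][150:250,185:285],(400,400));s=cv2.resize(a[1][150:270,170:290],(400,400))
cv2.imwrite('pics/c2.png',np.hstack([t,s])[...,::-1])"
```

```text
t 6.4 gun-frame tcp mm [  0.5  45.2 188.8] rot todo [-0.0073  0.0035 -0.0042] F gun [ 0.2 -0.1  0.1] M [-0.07  0.03  0.  ] gap -0.002 gf 0.0
dp cm [0.13 0.05 0.88]
```

View pics/c2.png

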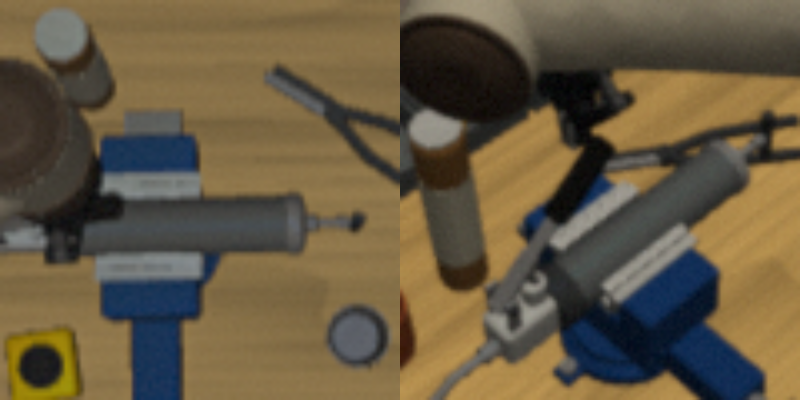

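The lever has sprung fully back to open. Second stroke.

Emit:
play_rows(dp=[[0, 0, 2.8], [0.8, 0, 1.4], [0.9, 0, 1.6], [0.7, 0, 1.3], [0.7, 0, 1.4], [0.4, 0, 1.2], [0.3, 0, 1.3], [0.2, 0, 1.2], [0.2, 0.2, 1], [0, 0.1, 0.6]], rot=[[0, 0, 0], [0, 0, 0], [0, 0, 0], [0, 0, 0], [0, 0, 0], [0, 0, 0], [0, 0, 0], [0, 0, 0], [0, 0, 0], [0, 0, 0]], claw=[0, 0, 0, 0, 0, 0, 0, 0, 0, 0])

```text
clock: 7.5
tcp_pos: [0.531, 0.1464, 0.2052]
ee_rot: [-0.007, 0.715, -0.699, 0.004]
ft_force: [-26.3, 5.9, 73.5]
finger_gap: -0.002
gripper_force: 36.7
```

Emit:
play_rows(dp=[[0, 0, 0.3], [0, 0, 0]], rot=[[0, 0, 0], [0, 0, 0]], claw=[0, 0])

```text
clock: 7.7
tcp_pos: [0.5309, 0.1464, 0.2054]
ee_rot: [-0.009, 0.715, -0.699, 0.005]
ft_force: [-26.1, 5.9, 65.9]
finger_gap: 0.001
gripper_force: 33.0
```

```bash
python3 -c "
from h import *
go([0,4,62])"
```

```text
t 7.7 gun-frame tcp mm [-0.2  4.6 60.9] rot todo [-0.0194  0.0053  0.0011] F gun [-26.    6.4  65.9] M [1.68 7.37 0.03] gap 0.001 gf 33.0
dp cm [ 0.06 -0.02 -0.11]
```

At the stop, but pressed harder than needed (the limit is 120 N at the wrist). I'll raise it and use about 7 mm less next time.

Emit:
play_rows(dp=[[0, -0.2, -1.6], [-0.2, -0.1, -1.4], [-0.3, 0, -1.4], [-0.4, 0, -1.5], [-0.5, 0, -1.5], [-0.7, 0, -1.5], [-0.7, 0, -1.6], [-0.8, 0, -1.7], [-0.6, 0, -1.8], [0, 0, 0]], rot=[[0, 0, 0], [0, 0, 0], [0, 0, 0], [0, 0, 0], [0, 0, 0], [0, 0, 0], [0, 0, 0], [0, 0, 0], [0, 0, 0], [0, 0, 0]], claw=[0, 0, 0, 0, 0, 0, 0, 0, 0, 0])

```text
clock: 8.7
tcp_pos: [0.5299, 0.1865, 0.3301]
ee_rot: [-0.002, 0.713, -0.701, 0.001]
ft_force: [0.2, -0.9, -0.4]
finger_gap: 0.001
gripper_force: 0.0
```

```bash
python3 -c "
from h import *
go([0,44,188])"
```

```text
t 8.7 gun-frame tcp mm [ -0.3  44.8 185.6] rot todo [-0.0038  0.0017 -0.0042] F gun [ 0.2 -0.9 -0.4] M [-0.06  0.05 -0.01] gap 0.001 gf 0.0
dp cm [ 0.08 -0.03 -0.24]
```

Emit:
play_rows(dp=[[0, 0, 2.5], [0.8, 0, 1.4], [0.9, 0, 1.6], [0.7, 0, 1.3], [0.7, 0, 1.4], [0.4, 0, 1.2], [0.3, 0, 1.3], [0.2, 0, 1.1], [0.2, 0, 0.9], [0, 0, 0.3]], rot=[[0, 0, 0], [0, 0, 0], [0, 0, 0], [0, 0, 0], [0, 0, 0], [0, 0, 0], [0, 0, 0], [0, 0, 0], [0, 0, 0], [0, 0, 0]], claw=[0, 0, 0, 0, 0, 0, 0, 0, 0, 0])

```text
clock: 9.7
tcp_pos: [0.5306, 0.1454, 0.206]
ee_rot: [-0.003, 0.714, -0.7, 0.001]
ft_force: [-20.2, 6.6, 46.4]
finger_gap: 0.002
gripper_force: 23.4
```

Emit:
play_rows(dp=[[0, 0, 0], [0, 0, 0]], rot=[[0, 0, 0], [0, 0, 0]], claw=[0, 0])

```text
clock: 9.9
tcp_pos: [0.5305, 0.1454, 0.2063]
ee_rot: [-0.004, 0.714, -0.7, 0.001]
ft_force: [-16.6, 7.0, 37.7]
finger_gap: 0.001
gripper_force: 18.3
```

```bash
python3 -c "
from h import *
go([0,4,62])"
```

```text
t 9.9 gun-frame tcp mm [-0.6  3.6 61.8] rot todo [-0.0076  0.0037 -0.0021] F gun [-16.4   7.4  37.7] M [1.87 4.8  0.04] gap 0.001 gf 18.3
dp cm [-0.04 -0.06 -0.02]
```

The third stroke has reached the stop; now up and clear.

Emit:
play_rows(dp=[[0, 0, -1.5], [-0.2, 0, -1.4], [-0.3, 0, -1.4], [-0.4, 0, -1.5], [-0.5, 0, -1.5], [-0.7, 0, -1.5], [-0.7, 0, -1.6], [-0.8, 0, -1.7], [-0.6, 0, -3], [0, 0, -3]], rot=[[0, 0, 0], [0, 0, 0], [0, 0, 0], [0, 0, 0], [0, 0, 0], [0, 0, 0], [0, 0, 0], [0, 0, 0], [0, 0, 0], [0, 0, 0]], claw=[0, 0, 0, 0, 0, 0, 0, 0, 0, 0])

```text
clock: 10.9
tcp_pos: [0.5284, 0.1858, 0.3779]
ee_rot: [0.002, 0.713, -0.701, -0.001]
ft_force: [0.3, 0.8, 0.2]
finger_gap: -0.001
gripper_force: 0.0
```

```bash
python3 -c "
from h import *
go([0,-205,100])"
```

```text
t 10.9 gun-frame tcp mm [ -1.8  44.  233.4] rot todo [ 0.0038 -0.0018 -0.0047] F gun [0.3 0.8 0.2] M [ 0.03 -0.11  0.01] gap -0.001 gf 0.0
dp cm [24.88 -0.35 13.38]
```

Emit:
play_rows(dp=[[3, 0, 0], [4, 0, 0], [4, 0, 0], [4, 0, 0], [4, 0, 0], [4, 0, 0], [1.9, 0, 2], [0, 0, 4], [0, 0, 4], [0, 0, 2]], rot=[[0, 0, 0], [0, 0, 0], [0, 0, 0], [0, 0, 0], [0, 0, 0], [0, 0, 0], [0, 0, 0], [0, 0, 0], [0, 0, 0], [0, 0, 0]], claw=[0, 0, 0, 0, 0.6, 0.6, 0.6, 0.6, 0.6, 0.6])

```text
clock: 11.9
tcp_pos: [0.5301, -0.0639, 0.2538]
ee_rot: [0.003, 0.712, -0.702, -0.003]
ft_force: [-0.2, 0.4, -0.4]
finger_gap: 0.603
gripper_force: 0.0
```

Emit:
play_rows(dp=[[0, 0, 0], [0, 0, 0]], rot=[[0, 0, 0], [0, 0, 0]], claw=[0.6, 0.6])

```text
clock: 12.1
tcp_pos: [0.5332, -0.0635, 0.2591]
ee_rot: [0.001, 0.713, -0.701, -0.0]
ft_force: [0.2, -0.4, 0.5]
finger_gap: 0.6
gripper_force: 0.0
```

```bash
python3 -c "
from h import *
go([0,-205,-19])
a=np.array([manip.grab_frame(n)for n in('top','side')])
import cv2
t=cv2.resize(a[0][160:240,220:300],(400,400));s=cv2.resize(a[1][140:220,230:310],(400,400))
cv2.imwrite('pics/c3.png',np.hstack([t,s])[...,::-1])"
```

```text
t 12.1 gun-frame tcp mm [  -2.4 -205.3  114.6] rot todo [ 0.001  -0.0007 -0.0049] F gun [ 0.2 -0.4  0.5] M [-0.02 -0.03  0.05] gap 0.6 gf 0.0
dp cm [-0.04 -0.26 13.36]
```

View pics/c3.png

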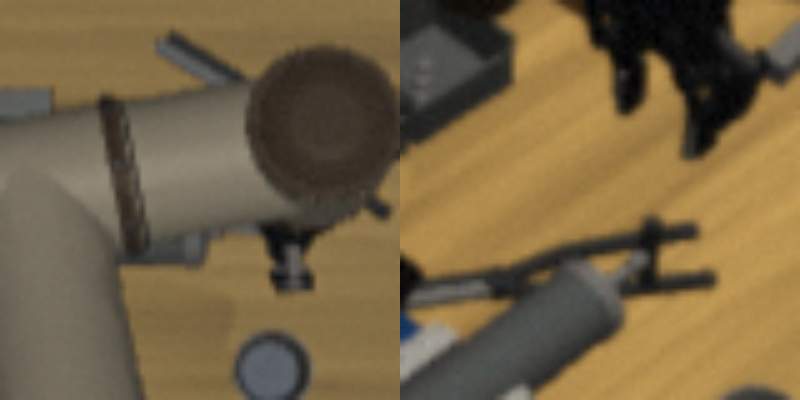

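```bash
python3 -c "
from h import *
o,gl,Rt=st()
for s in(-1,1): print(proj('side',o['tcp_pos']+Rt.apply([0,s*.0255,-.004])))
print('obs',[(230+u/5-.4,140+v/5-.4) for u,v in((228,108),(293,152))])
print('T',proj('side',w(G,[0,-.205,.0])), 'obs',(279.8,190.2), 'mm x/y/z sens', (proj('side',w(G,[.01,-.205,0]))-proj('side',w(G,[0,-.205,0]))))
"
```

```text
t 12.2 gun-frame tcp mm [  -1.6 -204.9  116.2] rot todo [-0.0027 -0.0001 -0.0046] F gun [-0.1 -0.3 -0.1] M [0.06 0.01 0.06] gap 0.6 gf 0.0
[[276.62654477 161.47105963]]
[[288.24504006 169.55506264]]
obs [(275.20000000000005, 161.2), (288.20000000000005, 170.0)]
T [[279.89074766 190.17615784]] obs (279.8, 190.2) mm x/y/z sens [[-2.1176093 -1.5442685]]
```

The fingers straddle the handle within about 2 mm in both axes (side crop: tips at (628,108) and (693,152), bar at (651,253)). Descending.

Emit:
play_rows(dp=[[0, -0.2, 2], [0, 0, 3], [0, 0, 3], [0, 0, 3], [0, 0, 2], [0, 0, 0.5], [0, 0, 0], [0, 0, 0], [0, 0, 0]], rot=[[0, 0, -0.004], [0, 0, 0], [0, 0, 0], [0, 0, 0], [0, 0, 0], [0, 0, 0], [0, 0, 0], [0, 0, 0], [0, 0, 0]], claw=[0.6, 0.6, 0.6, 0.6, 0.6, 0.6, 0.6, 0.6, 0.6])

```text
clock: 13.1
tcp_pos: [0.5364, -0.0628, 0.126]
ee_rot: [-0.001, 0.715, -0.7, 0.001]
ft_force: [0.9, 0.4, -0.6]
finger_gap: 0.602
gripper_force: 0.0
```

```bash
python3 -c "
from h import *
go([0.5,-205,-19])"
```

```text
t 13.1 gun-frame tcp mm [   0.8 -204.7  -18.5] rot todo [-0.0035  0.0003 -0.0003] F gun [ 0.9  0.3 -0.6] M [-0.03  0.    0.07] gap 0.602 gf 0.0
dp cm [0.03 0.03 0.05]
```

Well placed. Closing gently in stages.

Emit:
play_rows(dp=[[0, 0, 0], [0, 0, 0], [0, 0, 0], [0, 0, 0], [0, 0, 0], [0, 0, 0], [0, 0, 0]], rot=[[0, 0, 0], [0, 0, 0], [0, 0, 0], [0, 0, 0], [0, 0, 0], [0, 0, 0], [0, 0, 0]], claw=[0.4, 0.3, 0.22, 0.1, 0, 0, 0])

```text
clock: 13.8
tcp_pos: [0.5357, -0.063, 0.1246]
ee_rot: [-0.0, 0.715, -0.7, 0.0]
ft_force: [0.2, -1.3, 1.3]
finger_gap: 0.144
gripper_force: 58.4
```

```bash
python3 -c "
from h import *
go([0.5,-205,-19])"
```

```text
t 13.8 gun-frame tcp mm [ 1.000e-01 -2.048e+02 -1.990e+01] rot todo [-0.0009 -0.0001 -0.0005] F gun [ 0.2 -1.3  1.3] M [-0.07 -0.1   0.01] gap 0.144 gf 58.4
dp cm [ 0.02 -0.04 -0.09]
```

Gripped, with almost no side load. Drawing straight out along tool +x.

Emit:
play_rows(dp=[[0.3, 0, 0], [0.5, 0, 0], [0.6, 0, 0], [0.6, 0, 0], [0.6, 0, 0], [0.4, 0, 0], [0, 0, 0]], rot=[[0, 0, 0], [0, 0, 0], [0, 0, 0], [0, 0, 0], [0, 0, 0], [0, 0, 0], [0, 0, 0]], claw=[0, 0, 0, 0, 0, 0, 0])

```text
clock: 14.5
tcp_pos: [0.5361, -0.0922, 0.1242]
ee_rot: [-0.001, 0.714, -0.7, -0.0]
ft_force: [0.5, 3.9, 1.6]
finger_gap: 0.144
gripper_force: 58.4
```

```bash
python3 -c "
from h import *
go([0.5,-309,-19])"
```

```text
t 14.5 gun-frame tcp mm [-2.00e-01 -2.34e+02 -2.03e+01] rot todo [-0.0005  0.0016 -0.001 ] F gun [0.6 3.9 1.6] M [ 1.42 -0.01 -0.02] gap 0.144 gf 58.4
dp cm [ 7.5  -0.08 -0.14]
```

Emit:
play_rows(dp=[[0.3, 0, 0], [0.5, 0, 0], [0.6, 0, 0], [0.6, 0, 0], [0.6, 0, 0], [0.6, 0, 0], [0.6, 0, 0], [0.4, 0, 0], [0, 0, 0]], rot=[[0, 0, 0], [0, 0, 0], [0, 0, 0], [0, 0, 0], [0, 0, 0], [0, 0, 0], [0, 0, 0], [0, 0, 0], [0, 0, 0]], claw=[0, 0, 0, 0, 0, 0, 0, 0, 0])

```text
clock: 15.4
tcp_pos: [0.5366, -0.1337, 0.1237]
ee_rot: [-0.001, 0.714, -0.7, -0.001]
ft_force: [-0.3, 7.0, 1.1]
finger_gap: 0.151
gripper_force: 58.4
```

```bash
python3 -c "
from h import *
go([0.5,-308.5,-20])"
```

```text
t 15.4 gun-frame tcp mm [  -0.6 -275.6  -20.8] rot todo [ 0.0004  0.0023 -0.0012] F gun [-0.2  7.1  1.1] M [ 1.85 -0.07  0.  ] gap 0.151 gf 58.4
dp cm [ 3.29 -0.11 -0.08]
```

Emit:
play_rows(dp=[[0.3, 0, 0], [0.5, -0.05, 0], [0.6, 0, 0], [0.6, 0, 0], [0.6, 0, -0.05], [0.5, 0, 0], [0.2, 0, 0], [0, 0, 0], [0, 0, 0], [0, 0, 0]], rot=[[0, 0, 0], [0, 0, 0], [0, 0, 0], [0, 0, 0], [0, 0, 0], [0, 0, 0], [0, 0, 0], [0, 0, 0], [0, 0, 0], [0, 0, 0]], claw=[0, 0, 0, 0, 0, 0, 0, 0, 0, 0])

```text
clock: 16.4
tcp_pos: [0.5372, -0.1659, 0.1237]
ee_rot: [-0.0, 0.714, -0.7, -0.002]
ft_force: [0.5, 9.0, 0.1]
finger_gap: 0.145
gripper_force: 58.4
```

```bash
python3 -c "
from h import *
go([0,-309,-20])
import cv2
a=[manip.grab_frame(n)for n in('top','side')]
t=cv2.resize(a[0][170:240,250:320],(400,400),interpolation=2);s=cv2.resize(a[1][145:225,240:320],(400,400),interpolation=2)
cv2.imwrite('pics/c4.png',np.hstack([t,s])[...,::-1])
st()"
```

```text
t 16.4 gun-frame tcp mm [  -0.6 -307.8  -20.8] rot todo [ 0.0019  0.0031 -0.0009] F gun [0.7 9.  0.1] M [ 2.38 -0.05 -0.01] gap 0.145 gf 58.4
dp cm [ 0.12 -0.06 -0.08]
t 16.5 gun-frame tcp mm [  -0.6 -307.8  -20.8] rot todo [ 0.0018  0.0031 -0.0009] F gun [-0.3  7.8 -0.7] M [ 2.37 -0.09  0.05] gap 0.147 gf 58.4
```

View pics/c4.png

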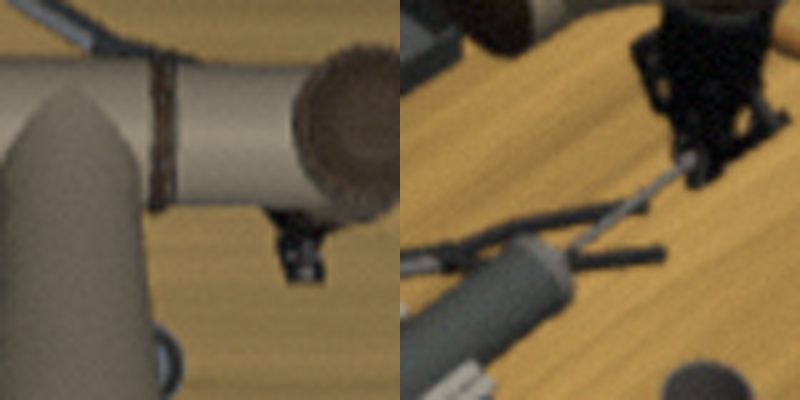

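The rod is drawn out in a straight line, from the boss at about (572,253) to the handle at about (693,160) in the side crop. I'll check the travel by projection.

```bash
python3 -c "
from h import *
for y in(-.165,-.301,-.308): print(y,(proj('side',w(G,[0,y,0]))-[240-.4,145-.4])*5+[400,0])
"
```

```text
-0.165 [[561.35086829 258.42777477]]
-0.301 [[693.33605127 157.89258922]]
-0.308 [[699.80624135 152.96414388]]
```

```bash
python3 -c "
from station import manip
print(manip.hand_in())"
```

```text
the job is handed in; nothing more can be done
None
```

I worked the lever through three full strokes to its stop, letting it spring back open each time. I then drew the follower rod about 103 mm straight out with almost no side load, so the groove should be clear of the cap. The job is handed in with the arm still holding the handle against its spring, and nothing else on the bench was touched.

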